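Pack the pool balls away in two layers

ROBOT

A 7-joint arm with a two-finger parallel gripper is mounted at the origin on the work surface. World frame = base frame: x ahead of the robot, y to its left, z up, the work surface at z = 0. Lengths are in mm, angles in rad, forces in N, time in s.
With the tool pointing down it reaches from about 375 to 925 mm from the base axis. Payload 3.1 kg.
Tool frame: the origin (TCP) lies on the centre line of the jaws, within the pads' length; the fingertips stand 22 mm ahead of it and the grasp point (between the pads) lies 3 mm ahead of it; z points along the fingers, y is the line along which they close (so a half turn about z gives the same grasp; the last joint's range is limited). The gripper opens to 85 mm and grips with 20 to 120 N. Pads are 22 mm wide; open, the fingers measure 114 mm over their backs; the gripper's body (76 mm by 85 mm) begins 54 mm behind the grasp point. The pads swing forward as they close: fully open they stand 13 mm farther back than shut.
Start: joints at [-1.376, 0.383, 0.044, 1.598, -0.018, 1.161, -0.05], TCP at [187.59, 622.345, 253.269] pointing down, gripper open.
Joint ranges: [-2.61, 2.61], [-0.41, 2.15], [-1.48, 1.57], [0, 2.5], [-1.57, 4.71], [0.05, 1.97], [-2.85, 2.85]. Speed limits (rad/s): [2.79, 2.79, 3.14, 3.14, 3.14, 3.14, 3.14].

INTERFACE

Orientations are given as a 3x3 rotation matrix whose columns are the frame's x, y, z axes.
In Python, from plant import manip gives the robot as it stands.
- The arm moves only by the tool carry_out, never from a script. Its argument "steps" is a list of rows, each a list of 7 numbers: the shift along the tool's x, y, z scaled (see below), then the turn, a rotation vector about the tool's x, y, z scaled (see below), then the opening, from 0 (shut) to 1 (fully open). In form: [[tx, ty, tz, wx, wy, wz, grip], ...]. A call has 1 to 10 rows; each row is the pose to reach, as a shift and turn from the pose commanded when the call began, along the tool's axes at that moment; what a row does not reach only later rows make up. The controller multiplies each number of a shift by 12 cm and each number of a turn by pi/2 rad. A row lasts 1/8 s, in which the tool goes at most 62.5 mm and 10.7 degrees, less where a joint would pass 70% of its speed; a pose out of reach is approached as far as the arm can. A call with a number of a shift or a turn outside -1 to 1 is refused whole. A call with a gripper value outside its range is refused whole. The fingers move at their own pace and stop on an object; "grip_force" is the grip in N (left out, the last holds). Time passes only in rows, so rows that repeat a pose let the fingers close. It gives the time, the measured TCP pose, the force, the opening and the grip force at its end, in the units of the state.
- manip.get_state(): the state, without advancing time (a new reading comes with each control period).
- manip.camera(name): name is "side" or "top" or "wrist"; returns the picture (400x640x3 uint8, blue, green, red); there is no depth.
- manip.camera_model(name): a dict with "fx", "fy", "cx", "cy" (pixels), "R" (3x3) and "t" (3): a world point X has camera coordinates R X + t. Camera axes: x right, y down, z forward; pixel columns grow to the right and rows downward; lengths in mm; the calibration is good to about 2 mm. The wrist camera is an equidistant fisheye: a pixel r from the principal point sees the ray r / f radians off the axis. A picture is of the moment at which its call begins: read the wrist's pose just before it. camera_model takes no time and is no camera call; for the wrist camera it gives the pose at the moment of the call.
- manip.sign_off(): hands the job in; it is judged then, once.
The state is a dict: "t": time; "joint_positions": joint angles; "dq": joint speeds; "joint_efforts": joint torques, N m; "eef_pos": TCP position; "eef_rot": TCP orientation; "ft_force": force on the tool from outside, world axes, zero at the start; "wrist_torque": the same for the moment, N m; "finger_gap": finger opening in mm; "gripper_force": force on a finger pad.
Only numpy, scipy, OpenCV 4.12 (cv2) and the standard library are available. Lean on these libraries where they do the work, as an engineer would, in place of code of your own. Each camera call takes 0.05 s, during which the arm holds its last target. There are 200 camera calls.

TASK

Put the loose pool ball into the empty seat of the fixed ball rack, lay the plywood separator sheet squarely on top of the rack, then stand the tote with its three balls on the sheet, directly above the rack and lined up with it. Set the tote down gently, keep every ball in its seat, and leave the mug, the brush and the chalk box where they are.

Things in the scene. Friction and masses are not known exactly. Their poses are not given: they have to be found in the camera images.
- rack: Dark wooden ball rack, fixed on the counter: floor 196 x 64 x 12 mm with three square 34 mm holes (seats) in a row, 56 mm apart; at each end an end block 14 mm thick, 64 mm wide, top 62 mm above the counter. Long sides open. Origin: centre of underside; x along the row, z up. Seated balls stay 5 mm lower than the end blocks, on which the sheet is to lie.
- rack_seat0 (a point): Where the centre of a ball is when it sits in the rack's -x end seat, 31.0 mm above the counter.
- rack_seat1 (a point): Where the centre of a ball is when it sits in the rack's middle seat, 31.0 mm above the counter.
- rack_seat2 (a point): Where the centre of a ball is when it sits in the rack's +x end seat, 31.0 mm above the counter.
- ball0_center (a point): Centre of a pool ball, 51 mm in diameter, 120 g, the same red as all the others. Starts in one of the rack's seats; ball0 and ball1 fill two of the three, and which seat is empty changes.
- ball1_center (a point): Centre of a pool ball, 51 mm in diameter, 120 g, the same red as all the others. Starts in one of the rack's seats; ball0 and ball1 fill two of the three, and which seat is empty changes.
- ball2_center (a point): Centre of a pool ball, 51 mm in diameter, 120 g, the same red as all the others. The loose one: it starts on the rubber pad.
- spot: Black rubber pad lying on the counter, 68 mm square and 12 mm high, fixed, with a 34 mm square hole in which the loose ball rests, its centre 31.0 mm above the counter. Origin: centre of its underside.
- sheet: Separator sheet: stiff flat plywood 200 x 64 x 6 mm, 60 g, loose. Origin: centre of its underside; x along its length, z up. Starts flat on the cork rest, underside 18 mm above the counter; its long edges overhang the rest by 17 mm on each side, so it can be pinched across its 64 mm width.
- rest: Cork block 150 x 30 x 18 mm, fixed, that lies under the sheet, along it. Origin: centre of its underside.
- tote: Ball tote: light wooden carrier standing on the counter, 0.6 to 0.72 kg with its three balls. Floor 196 x 64 x 12 mm with three seats 56 mm apart, end panels 14 mm thick, 64 wide, 112 high, open long sides. A straight handle bar 16 mm wide, 24 high, runs between the end panels above the balls, its top 110 mm up. Origin: centre of its flat underside; x along its length, z up.
- tote_handle (a point): Middle of the tote's handle bar, 98 mm above the tote's underside; the bar runs along the tote's x. 16 mm wide to grip from above; the balls below reach 56 mm above the underside.
- tote_seat0 (a point): Where the centre of a ball is when it sits in the tote's -x end seat.
- tote_seat1 (a point): Where the centre of a ball is when it sits in the tote's middle seat.
- tote_seat2 (a point): Where the centre of a ball is when it sits in the tote's +x end seat.
- tball0_center (a point): Centre of one of the three red pool balls, 51 mm, 120 g, that ride in the tote's seats, held only by their own weight.
- tball1_center (a point): Centre of one of the three red pool balls, 51 mm, 120 g, that ride in the tote's seats, held only by their own weight.
- tball2_center (a point): Centre of one of the three red pool balls, 51 mm, 120 g, that ride in the tote's seats, held only by their own weight.
- mug: White coffee mug, 72 mm across and 90 mm high; bystander. Origin: centre of its underside.
- brush: Table brush, 180 x 30 x 45 mm, standing on its bristles; bystander. Origin: centre of its underside.
- chalkbox: Cardboard chalk box 70 x 50 x 50 mm; bystander. Origin: centre of its underside.

How it is judged:
By the outcome, as a careful person would: the job done as asked, in the order asked, and still so for the second after the job is handed in, with the robot touching nothing.
It also fails if it takes over 72 s, if anything falls off the work surface, if the arm or the gripper's body presses on something with over 40 N, if the wrist force passes 120 N, or if a joint passes its speed limit or range.

## Working session

There is one attempt and no reset: what is moved stays moved. The work goes in short steps, Python scripts to look and compute and a tool call to move; the robot and the scene stay as the last step left them, time stands still between calls to the robot, and variables do not carry over. Pictures are saved under pics/ and viewed, at most 10 in all, crops included, and the job is handed in when it is done.

Besides the shell and the picture viewer there is one more tool, called as name(argument=value, ...), one argument or row to a line, values as JSON. carry_out: Moves the arm, as the interface text tells. Shifts and turns lie within -1 to 1; 1 stands for 12 cm of shift or pi/2 rad of turn. Its arguments: {"type":"object","properties":{"steps":{"type":"array"},"grip_force":{"type":"number"}},"required":["steps"]}

```bash
mkdir -p pics; python3 - <<'E'
from plant import manip
import cv2
s=manip.get_state(); print(s['eef_pos'],s['eef_rot'],s['t'],s['finger_gap'])
for n in ['side','top','wrist']:
    cv2.imwrite(f'pics/{n}0.png',manip.camera(n)); print(n,manip.camera_model(n))
E
```

```text
[187.40173496 621.46703648 251.86726981] [[-9.57456728e-01  2.88576267e-01 -5.93881792e-04]
 [ 2.88576825e-01  9.57453267e-01 -2.58016060e-03]
 [-1.75959052e-04 -2.64177264e-03 -9.99996495e-01]] 0.0 85.36281134082138
side {'fx': 389.78974821743424, 'fy': 389.78974821743424, 'cx': 323.65552820529126, 'cy': 202.33623381782436, 'R': array([[-0.99063986, -0.13649364, -0.00147054],
       [-0.07705539,  0.56807804, -0.81935939],
       [ 0.11267272, -0.81157676, -0.57327831]]), 't': array([ 562.32104186,   62.22872521, 1123.21242752])}
top {'fx': 501.1261317011919, 'fy': 501.1261317011919, 'cx': 313.3863187097987, 'cy': 194.61979627133886, 'R': array([[-0.00506657, -0.99992928, -0.0107593 ],
       [-0.99346425,  0.00626015, -0.11397189],
       [ 0.11403119,  0.01011154, -0.99342571]]), 't': array([  68.34069642,  547.4036438 , 1611.11241933])}
wrist {'fx': 309.70691628693146, 'fy': 309.70691628693146, 'cx': 322.5692881805772, 'cy': 200.17836827696573, 'R': array([[ 0.289443  ,  0.95719201, -0.00249189],
       [ 0.9119926 , -0.27498283,  0.3043911 ],
       [ 0.2906755 , -0.09037646, -0.95254388]]), 't': array([-648.44219645,  -39.6384064 ,  380.90388625])}
```

View pics/top0.png

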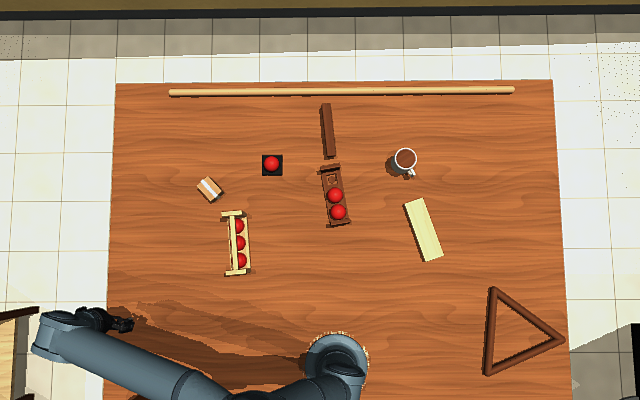

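View pics/side0.png

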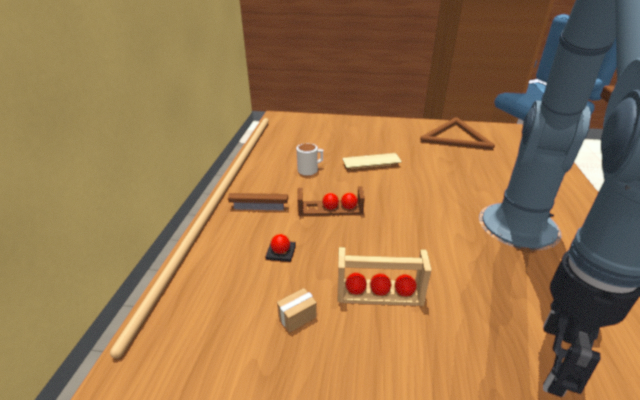

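The top view shows the tote at about (237,243), the loose ball at (271,163), the rack at (335,195) with its far seat (332,180) empty, and the sheet at (423,230). The brush (327,130), mug (404,160) and chalk box (209,189) are all clear of these.

```bash
cat > h.py <<'E'
import numpy as np,cv2
from plant import manip
def ray(n,u,v,m=None):
    m=m or manip.camera_model(n); x=(u-m['cx'])/m['fx'];y=(v-m['cy'])/m['fy']
    if n=='wrist':
        r=np.hypot(x,y); d=np.array([x/r*np.sin(r),y/r*np.sin(r),np.cos(r)]) if r>1e-9 else np.array([0,0,1.])
    else: d=np.array([x,y,1.])
    return -m['R'].T@m['t'], m['R'].T@d
def at(n,u,v,z,m=None):
    o,d=ray(n,u,v,m); return o+d*(z-o[2])/d[2]
def proj(n,X,m=None):
    m=m or manip.camera_model(n); c=m['R']@np.asarray(X,float)+m['t']
    if n=='wrist':
        a=np.arctan2(np.hypot(c[0],c[1]),c[2]); k=a/np.hypot(c[0],c[1]); return m['cx']+m['fx']*k*c[0],m['cy']+m['fy']*k*c[1]
    return m['cx']+m['fx']*c[0]/c[2],m['cy']+m['fy']*c[1]/c[2]
def reds(im):
    b,g,r=[im[...,i].astype(int) for i in range(3)]
    k=((r>110)&(g<50)&(b<50)).astype(np.uint8)
    n,l,s,c=cv2.connectedComponentsWithStats(k)
    return [(c[i].round(1),s[i].tolist()) for i in range(1,n) if s[i,4]>25]
E
python3 - <<'E'
from h import *
im=cv2.imread('pics/top0.png')
cv2.imwrite('pics/topc.png',cv2.resize(im[140:285,195:455],None,fx=3,fy=3,interpolation=cv2.INTER_CUBIC))
for n in ['top','side']:
    for c,s in reds(cv2.imread(f'pics/{n}0.png')): print(n,c,s,at(n,c[0],c[1],31).round(1))
E
```

```text
top [271.1 163.2] [264, 156, 15, 15, 153] [653.3 204.5  31. ]
top [334.9 194.2] [328, 187, 15, 15, 160] [548.8  -5.3  31. ]
top [337.9 211.1] [331, 204, 15, 15, 164] [493.2 -14.5  31. ]
top [239.2 225.2] [236, 219, 8, 14, 86] [449.  307.7  31. ]
top [240.4 242.2] [237, 236, 8, 14, 86] [393.7 303.2  31. ]
top [241.7 259.3] [238, 253, 9, 14, 91] [338.6 298.3  31. ]
side [330.1 201.8] [323, 194, 15, 16, 175] [547.3   6.6  31. ]
side [349.1 201.5] [342, 194, 16, 15, 177] [491.3  -2.6  31. ]
side [279.9 244.3] [271, 235, 19, 18, 237] [652.  214.1  31. ]
side [355.6 283.7] [346, 274, 20, 20, 329] [449.1 324.2  31. ]
side [380.1 284.6] [371, 274, 20, 21, 326] [393.4 319.4  31. ]
side [405.1 285.4] [396, 275, 20, 21, 342] [336.9 314.1  31. ]
```

View pics/topc.png

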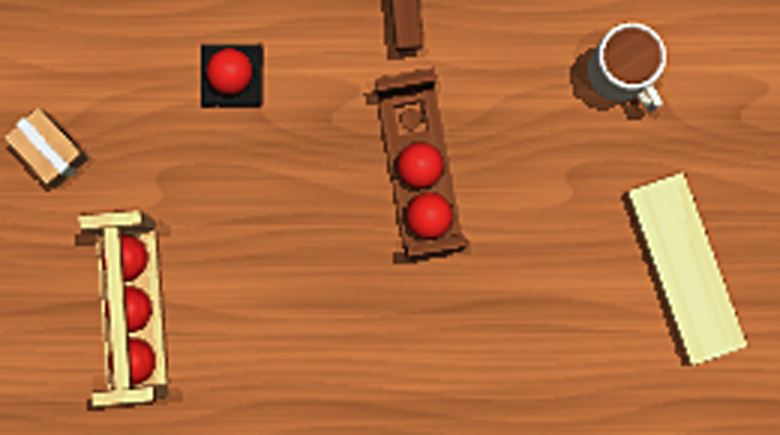

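```bash
cat >> h.py <<'E'
def plan(xyz,yaw):
    s=manip.get_state(); R=s['eef_rot']; p=s['eef_pos']
    Rt=np.array([[np.cos(yaw),np.sin(yaw),0],[np.sin(yaw),-np.cos(yaw),0],[0,0,-1]])
    a=R.T@(np.asarray(xyz)-p)/120; w=cv2.Rodrigues(R.T@Rt)[0].ravel()/(np.pi/2)
    print('t',s['t'],'pos',p.round(1),'yaw',np.arctan2(R[1,0],R[0,0]).round(4),'gap',round(s['finger_gap'],1),'F',np.round(s['ft_force'],1))
    print('shift',a.round(3),'turn',w.round(4))
E
python3 - <<'E'
from h import *
m=lambda u,v,z:at('top',u/3+195,v/3+140,z)
c=[m(684,173,24),m(627,192,24),m(690,366,24),m(747,345,24)]
print('sheet',np.round(c,1),np.mean(c,0),np.arctan2(*((c[0]+c[1]-c[2]-c[3])[[1,0]])))
print('tote handle ends',m(112,229,110),m(121,390,110))
print('tote top panel outer corners',m(80,218,112),m(140,212,112),m(90,405,112),m(154,399,112))
print('rack tops',m(376,85,62),m(434,74,62),m(400,255,62),m(464,245,62))
print('pad',m(231,75,12))
plan([651,205,150],np.pi+.164)
E
```

```text
sheet [[ 536.3 -294.6   24. ]
 [ 515.8 -231.8   24. ]
 [ 326.9 -294.8   24. ]
 [ 349.1 -356.9   24. ]] [ 432.04470549 -294.48896859   24.        ] 0.321512010642386
tote handle ends [472.39151469 316.92652171 110.        ] [307.14494246 305.47755151 110.        ]
tote top panel outer corners [483.86410412 349.96811746 112.        ] [489.73184591 287.73726553 112.        ] [292.19136767 336.69257553 112.        ] [297.95254044 271.24502853 112.        ]
rack tops [629.78552233  42.0035963   62.        ] [641.37628217 -20.66277729  62.        ] [446.33090845  17.67281453  62.        ] [456.59157525 -50.55731719  62.        ]
pad [650.58976707 203.29819541  12.        ]
t 0.15 pos [187.4 621.7 252.2] yaw 2.8489 gap 85.2 F [ 0.4 -0.4  0.6]
shift [-4.701 -2.208  0.857] turn [-1.300e-03 -2.000e-04 -2.908e-01]
```

carry_out(
  steps=[
    [-0.5, -0.23, 0, 0, 0, 0, 1],
    [-1, -0.46, 0, 0, 0, 0, 1],
    [-1, -0.46, 0, 0, 0, 0, 1],
  ],
)

```text
t: 0.52
eef_pos: [293.5, 529.5, 253.0]
eef_rot: [[-0.954, 0.3, 0.003], [0.3, 0.954, -0.003], [-0.004, -0.002, -1.0]]
ft_force: [0.3, -0.7, -0.0]
finger_gap: 85.1
gripper_force: 0.0
```

carry_out(
  steps=[
    [-0.5, -0.23, 0, 0, 0, 0, 1],
    [-1, -0.46, 0, 0, 0, 0, 1],
  ],
)

```text
t: 0.78
eef_pos: [379.9, 452.2, 253.0]
eef_rot: [[-0.958, 0.285, -0.0], [0.285, 0.958, 0.0], [0.001, 0.0, -1.0]]
ft_force: [0.3, 0.4, -0.1]
finger_gap: 85.2
gripper_force: 0.0
```

carry_out(
  steps=[
    [-0.5, -0.23, 0, 0, 0, 0, 1],
    [-1, -0.46, 0, 0, 0, 0, 1],
  ],
)

```text
t: 1.02
eef_pos: [474.4, 368.7, 253.1]
eef_rot: [[-0.958, 0.287, -0.0], [0.287, 0.958, 0.001], [0.001, 0.0, -1.0]]
ft_force: [-0.6, 1.1, -0.2]
finger_gap: 85.6
gripper_force: 0.0
```

carry_out(
  steps=[
    [-0.3, -0.2, 0, 0, 0, -0.1, 1],
    [-0.6, -0.4, 0.1, 0, 0, -0.2, 1],
    [-0.7, -0.46, 0.2, 0, 0, -0.29, 1],
    [-0.7, -0.46, 0.3, 0, 0, -0.29, 1],
    [-0.7, -0.46, 0.3, 0, 0, -0.29, 1],
  ],
)

```text
t: 1.65
eef_pos: [536.2, 293.6, 215.5]
eef_rot: [[-0.987, -0.162, -0.004], [-0.162, 0.987, -0.001], [0.004, -0.0, -1.0]]
ft_force: [-1.1, 0.2, 0.6]
finger_gap: 85.1
gripper_force: 0.0
```

```bash
python3 - <<'E'
from h import *
plan([651,205,150],np.pi+.164)
m=manip.camera_model('wrist'); im=manip.camera('wrist'); cv2.imwrite('pics/w1.png',im)
print(m['R'][2], -m['R'].T@m['t'])
for c,s in reds(im): print(c,s,at('wrist',*c,31,m).round(1))
E
```

```text
t 1.65 pos [536.2 293.6 215.5] yaw -2.9784 gap 85.1 F [-1.1  0.2  0.6]
shift [-0.826 -0.883  0.543] turn [-0.0001 -0.0024 -0.0005]
[ 0.29669721  0.04788507 -0.9537703 ] [460.05355066 280.84679406 336.92002209]
[359.5   6. ] [349, 0, 21, 16, 184] [352.7 299.7  31. ]
[357.7  45.3] [344, 23, 27, 47, 887] [394.4 304.4  31. ]
[352.8 100.2] [340, 78, 27, 47, 885] [449.7 308.8  31. ]
[ 78.5 113.2] [64, 93, 28, 41, 832] [493.2 -17.8  31. ]
[ 83.2 158.2] [69, 138, 28, 40, 820] [549.3  -8.2  31. ]
[240.5 267.8] [214, 250, 39, 39, 510] [651.9 215.4  31. ]
```

View pics/w1.png

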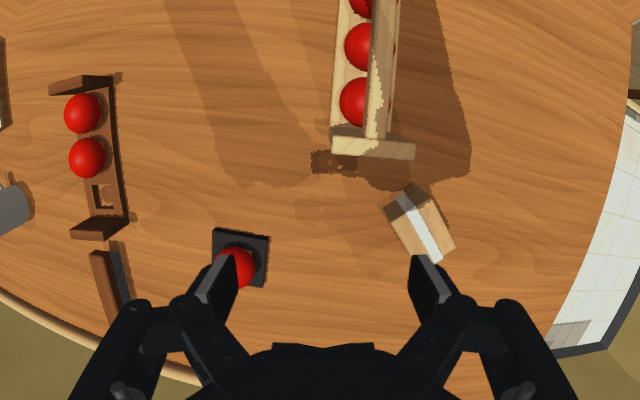

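The wrist view shows the tote balls at (352–358, 45–100), the rack at (90,155) with its far seat (103,196) empty, and the loose ball at (240,268). I'm moving above the loose ball.

carry_out(
  steps=[
    [-0.4, -0.44, 0.25, 0, 0, 0, 1],
    [-0.83, -0.88, 0.5, 0, 0, 0, 1],
    [-0.83, -0.88, 0.54, 0, 0, 0, 1],
    [-0.83, -0.88, 0.54, 0, 0, 0, 1],
  ],
)

```text
t: 2.2
eef_pos: [654.4, 201.8, 151.0]
eef_rot: [[-0.987, -0.158, -0.001], [-0.158, 0.987, -0.003], [0.002, -0.002, -1.0]]
ft_force: [-0.6, 1.4, 0.9]
finger_gap: 85.6
gripper_force: 0.0
```

```bash
python3 - <<'E'
from h import *
m=manip.camera_model('wrist'); im=manip.camera('wrist'); cv2.imwrite('pics/w2.png',im)
for c,s in reds(im): print(c,s,at('wrist',*c,31,m).round(1))
s=manip.get_state();p=s['eef_pos'];print(p)
for z in (31,12): print(z,proj('wrist',[p[0],p[1],z],m))
for g in range(0,1): pass
E
```

```text
[113.2   9.5] [94, 0, 42, 24, 718] [503.8 -15.8  31. ]
[488.2   1.7] [480, 0, 20, 6, 71] [456.5 312.3  31. ]
[114.2  53.9] [91, 28, 45, 54, 1750] [547.2  -5.   31. ]
[329.4 202.5] [300, 173, 59, 59, 2774] [654.7 206.8  31. ]
[653.54637871 204.63767552 152.02399263]
31 (np.float64(326.9742472887053), np.float64(200.79920017732698))
12 (np.float64(326.7410808692492), np.float64(194.20301922583423))
```

View pics/w2.png

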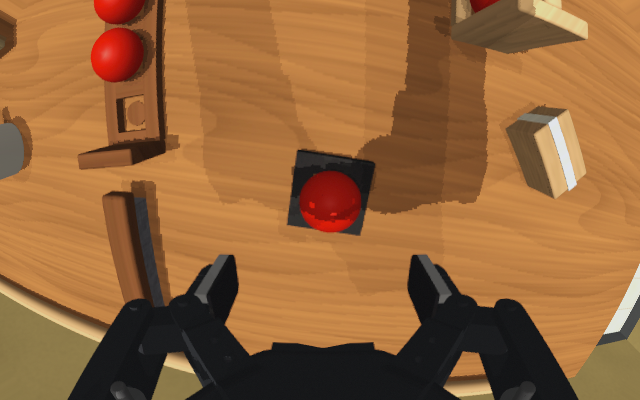

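The wrist view shows the loose ball at (329,202), almost under the TCP, and the empty rack seat at (131,113). I'm descending to grip the ball.

carry_out(
  steps=[
    [-0.01, 0.015, 0.4, 0, 0, 0, 1],
    [-0.01, 0.015, 0.75, 0, 0, 0, 1],
    [-0.01, 0.015, 0.95, 0, 0, 0, 1],
    [-0.01, 0.015, 0.95, 0, 0, 0, 1],
    [-0.01, 0.015, 0.95, 0, 0, 0, 0.3],
    [-0.01, 0.015, 0.95, 0, 0, 0, 0.3],
    [-0.01, 0.015, 0.95, 0, 0, 0, 0.3],
    [-0.01, 0.015, 0.95, 0, 0, 0, 0.3],
  ],
  grip_force=30,
)

```text
t: 3.25
eef_pos: [656.4, 208.0, 41.2]
eef_rot: [[-0.987, -0.163, 0.004], [-0.163, 0.987, 0.003], [-0.004, 0.002, -1.0]]
ft_force: [-0.9, 1.7, 5.7]
finger_gap: 49.5
gripper_force: 30.7
```

```bash
python3 - <<'E'
from h import *
im=cv2.imread('pics/w2.png')
s=manip.get_state();print(s['eef_pos'],s['finger_gap'],s['gripper_force'],s['ft_force'])
m0=manip.camera_model('wrist'); 
# wrist cam pose in pic w2: same orientation, ~112 mm higher; use offset via z of state then
m=dict(m0); p=-m0['R'].T@m0['t']; 
p2=p+np.array([653.5,204.7,151.8])-s['eef_pos']; m['t']=-m0['R']@p2
print('seat floor',at('wrist',131,113,12,m), 'ball',at('wrist',114.2,53.9,31,m))
E
```

```text
[656.44696195 207.96415201  41.19077571] 49.458493378496534 30.71740597486496 [-0.91424739  1.72683769  5.74523109]
seat floor [603.17739758  12.47618828  12.        ] ball [548.02849263  -1.20740804  31.        ]
```

carry_out(
  steps=[
    [0, 0, -0.3, 0, 0, 0, 0.3],
    [0.1, -0.2, -0.7, 0, 0, 0, 0.3],
    [0.3, -0.6, -0.75, 0, 0, 0, 0.3],
    [0.4, -0.9, -0.75, 0, 0, 0, 0.3],
  ],
)

```text
t: 3.75
eef_pos: [624.7, 88.4, 130.0]
eef_rot: [[-0.987, -0.16, 0.002], [-0.16, 0.987, -0.001], [-0.002, -0.002, -1.0]]
ft_force: [0.6, -1.2, -1.0]
finger_gap: 49.5
gripper_force: 31.6
```

carry_out(
  steps=[
    [0.1, -0.25, 0, 0, 0, 0, 0.3],
    [0.25, -0.6, 0, 0, 0, 0, 0.3],
    [0.3, -0.72, 0, 0, 0, 0, 0.3],
    [0.3, -0.72, 0, 0, 0, 0, 0.3],
    [0.3, -0.72, 0, 0, 0, 0, 0.3],
  ],
)

```text
t: 4.38
eef_pos: [603.7, 3.2, 128.4]
eef_rot: [[-0.986, -0.165, 0.0], [-0.165, 0.986, 0.002], [-0.001, 0.001, -1.0]]
ft_force: [0.1, 0.2, -0.3]
finger_gap: 48.9
gripper_force: 31.6
```

```bash
python3 - <<'E'
from h import *
s=manip.get_state();print(s['eef_pos'],s['finger_gap'],s['gripper_force'],s['ft_force'])
m=manip.camera_model('wrist'); im=manip.camera('wrist'); cv2.imwrite('pics/w3.png',im)
for c,q in reds(im): print(c,q,at('wrist',*c,31,m).round(1))
print([proj('wrist',[604,3,12],m)])
it=manip.camera('top'); cv2.imwrite('pics/t3.png',it)
for c,q in reds(it): print('top',c,q,at('top',*c,31).round(1))
E
```

```text
[603.68743717   3.19512586 128.43527851] 48.910611544430445 31.573272943496704 [ 0.10819899  0.23220123 -0.32422586]
[634.2  22.3] [626, 6, 14, 37, 336] [343.3 299.2  31. ]
[329.3  56.7] [293, 21, 73, 72, 3562] [492.9 -10.7  31. ]
[634.1  66.8] [627, 47, 13, 44, 436] [396.4 301.9  31. ]
[632.3 116.9] [624, 96, 16, 44, 584] [450.9 310.3  31. ]
[329.6 135.2] [293, 100, 73, 72, 3540] [547.8  -1.3  31. ]
[321.9 266. ] [272, 217, 101, 100, 7980] [651.2  10.3  31. ]
[(np.float64(322.51957830981775), np.float64(202.57811277779905))]
top [239.2 225.2] [236, 219, 8, 14, 84] [449.  307.7  31. ]
top [240.4 242.3] [237, 236, 9, 14, 86] [393.4 303.2  31. ]
top [241.7 259.3] [238, 253, 9, 14, 93] [338.6 298.3  31. ]
```

View pics/w3.png

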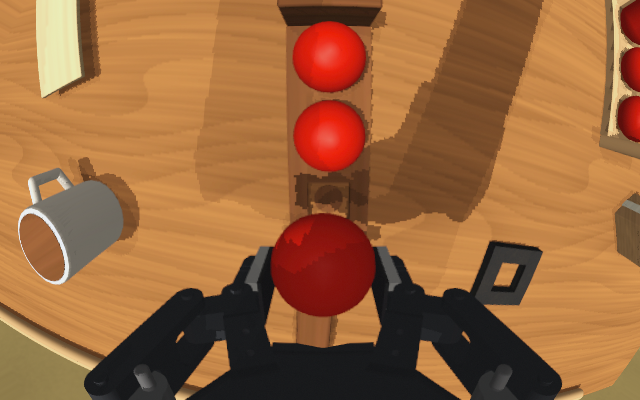

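The wrist view shows the held ball at (322,266) and the seated balls at (329,57) and (330,135). The empty seat is partly hidden at about (328,197), so I need a few mm of +y.

```bash
python3 - <<'E'
from h import *
m=manip.camera_model('wrist');s=manip.get_state()
print(at('wrist',321.9,266,118,m),s['eef_pos'])
h=at('wrist',321.9,266,118,m)
# finger-frame lateral (cam x)
a=at('wrist',329.3,56.7,31,m);b=at('wrist',329.6,135.2,31,m);d=(b-a)/np.linalg.norm(b-a);seat=b+56*d
print('seat',seat,'yaw row',np.arctan2(d[1],d[0]))
print('delta tool',s['eef_rot'].T@(seat-h)/120, 'from tcp', s['eef_rot'].T@(seat-s['eef_pos'])/120)
E
```

```text
[601.74094595   2.56196358 118.        ] [603.7357569    3.49124903 128.40437274]
seat [602.98774431   8.49798238  31.        ] yaw row 0.1712719454827302
delta tool [-0.01810124  0.04617699  0.72506548] from tcp [-3.83311347e-04  4.11892042e-02  8.11754200e-01]
```

carry_out(
  steps=[
    [-0.01, 0.043, 0.1, 0, 0, 0, 0.3],
    [-0.01, 0.043, 0.35, 0, 0, 0, 0.3],
    [-0.01, 0.043, 0.6, 0, 0, 0, 0.3],
    [-0.01, 0.043, 0.7, 0, 0, 0, 0.3],
    [-0.01, 0.043, 0.74, 0, 0, 0, 0.3],
    [-0.01, 0.043, 0.74, 0, 0, 0, 0.3],
  ],
)

```text
t: 5.22
eef_pos: [605.9, 7.9, 41.0]
eef_rot: [[-0.987, -0.163, 0.004], [-0.163, 0.987, 0.002], [-0.004, 0.001, -1.0]]
ft_force: [0.9, 1.7, 2.0]
finger_gap: 49.0
gripper_force: 32.0
```

carry_out(
  steps=[
    [0, 0, 0, 0, 0, 0, 0.65],
    [0, 0, 0, 0, 0, 0, 0.8],
    [0, 0, 0, 0, 0, 0, 0.9],
    [0, 0, 0, 0, 0, 0, 1],
    [0, 0, -0.4, 0, 0, 0, 1],
    [0, 0, -0.9, 0, 0, 0, 1],
    [0, 0, -0.9, 0, 0, 0, 1],
  ],
)

```text
t: 6.1
eef_pos: [608.5, 5.6, 153.9]
eef_rot: [[-0.987, -0.161, 0.013], [-0.161, 0.987, 0.001], [-0.013, -0.001, -1.0]]
ft_force: [0.7, 0.4, 0.2]
finger_gap: 85.5
gripper_force: 0.0
```

```bash
python3 - <<'E'
from h import *
m=manip.camera_model('wrist'); im=manip.camera('wrist'); cv2.imwrite('pics/w4.png',im)
for c,q in reds(im): print(c,q,at('wrist',*c,31,m).round(1))
it=manip.camera('top')
for c,q in reds(it): print('top',c,q,at('top',*c,31).round(1))
plan([432,-294,150],np.pi+.32)
E
```

```text
[626.   16.9] [612, 0, 28, 39, 837] [334.5 314.5  31. ]
[326.2  53. ] [293, 21, 66, 64, 2928] [492.8 -10.9  31. ]
[625.9  61.9] [612, 41, 28, 43, 900] [392.1 317.9  31. ]
[623.7 108.7] [609, 88, 31, 43, 988] [447.4 324.9  31. ]
[326.8 123.5] [295, 92, 64, 65, 2899] [547.6  -1.4  31. ]
[325.9 193.3] [296, 163, 60, 61, 2811] [603.9   7.2  31. ]
top [239.2 225.2] [236, 219, 8, 14, 84] [449.  307.7  31. ]
top [240.4 242.4] [237, 236, 9, 14, 87] [393.1 303.2  31. ]
top [241.7 259.3] [238, 253, 9, 14, 91] [338.6 298.3  31. ]
t 6.2 pos [604.    5.9 148.6] yaw -2.979 gap 85.7 F [-0.2  0.  -0.2]
shift [ 1.819 -2.234 -0.015] turn [-0.      0.0012 -0.1002]
```

carry_out(
  steps=[
    [0.35, -0.4, 0, 0, 0, 0, 1],
    [0.7, -0.8, 0, 0, 0, 0, 1],
    [0.8, -1, 0, 0, 0, 0, 1],
  ],
)

```text
t: 6.58
eef_pos: [523.3, -131.6, 145.2]
eef_rot: [[-0.988, -0.157, -0.007], [-0.157, 0.988, -0.001], [0.007, 0.001, -1.0]]
ft_force: [-0.2, 0.1, -1.2]
finger_gap: 85.4
gripper_force: 0.0
```

carry_out(
  steps=[
    [0.35, -0.4, 0, 0, 0, 0, 1],
    [0.7, -0.8, 0, 0, 0, -0.05, 1],
    [0.8, -1, 0, 0, 0, -0.1, 1],
    [0.94, -1, 0, 0, 0, -0.1, 1],
    [0.94, -1, 0, 0, 0, -0.1, 1],
    [0.94, -1, 0, 0, 0, -0.1, 1],
  ],
)

```text
t: 7.32
eef_pos: [437.1, -262.6, 147.1]
eef_rot: [[-0.948, -0.317, -0.001], [-0.317, 0.948, 0.001], [0.0, 0.001, -1.0]]
ft_force: [-0.3, -0.5, 0.5]
finger_gap: 85.5
gripper_force: 0.0
```

```bash
python3 - <<'E'
from h import *
plan([432,-294,150],np.pi+.32)
m=manip.camera_model('wrist'); im=manip.camera('wrist'); cv2.imwrite('pics/w5.png',im)
import pickle; pickle.dump(m,open('m5.pkl','wb'))
# pale sheet mask -> quad at z=24
hsv=cv2.cvtColor(im,cv2.COLOR_BGR2HSV); k=((hsv[...,1]<110)&(hsv[...,2]>120)).astype(np.uint8)
n,l,s,c=cv2.connectedComponentsWithStats(k)
for i in range(1,n):
    if s[i,4]>2000:
        pts=np.argwhere(l==i)[:,::-1]; W=np.array([at('wrist',u+.0,v,24,m)[:2] for u,v in pts],np.float32)
        print(s[i],cv2.minAreaRect(W))
E
```

```text
t 7.325 pos [ 437.1 -262.6  147.1] yaw -2.819 gap 85.5 F [-0.3 -0.5  0.5]
shift [ 0.123 -0.235 -0.025] turn [ 0.0009 -0.0001  0.0016]
[  249    63    82   227 16885] ((434.6600646972656, -290.9949035644531), (199.87686157226562, 63.757930755615234), 18.435134887695312)
```

View pics/w5.png

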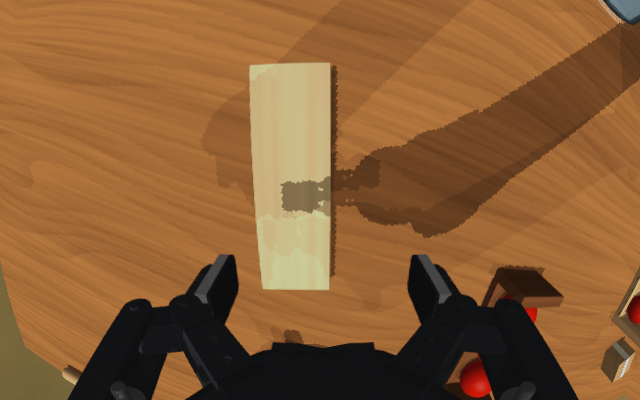

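The wrist view shows the sheet spanning (249–331, 63–290). That puts its centre at (434.7, −291) with yaw 0.322, so I'll centre on it and check.

carry_out(
  steps=[
    [0.1, -0.2, 0.1, 0, 0, 0, 1],
    [0.1, -0.2, 0.4, 0, 0, 0, 1],
    [0.1, -0.215, 0.5, 0, 0, 0, 1],
    [0.1, -0.215, 0.5, 0, 0, 0, 1],
    [0.1, -0.215, 0.5, 0, 0, 0, 1],
  ],
)

```text
t: 8.0
eef_pos: [434.4, -292.9, 88.6]
eef_rot: [[-0.949, -0.316, 0.002], [-0.316, 0.949, -0.001], [-0.001, -0.001, -1.0]]
ft_force: [0.7, -0.5, 0.1]
finger_gap: 85.3
gripper_force: 0.0
```

```bash
python3 - <<'E'
from h import *
plan([434.7,-291,24],np.pi+.3218)
m=manip.camera_model('wrist'); im=manip.camera('wrist')
hsv=cv2.cvtColor(im,cv2.COLOR_BGR2HSV); k=((hsv[...,1]<110)&(hsv[...,2]>120)).astype(np.uint8)
n,l,s,c=cv2.connectedComponentsWithStats(k)
for i in range(1,n):
    if s[i,4]>2000:
        pts=np.argwhere(l==i)[:,::-1]; W=np.array([at('wrist',u+.0,v,24,m)[:2] for u,v in pts],np.float32)
        print(s[i],cv2.minAreaRect(W))
E
```

```text
t 8.0 pos [ 434.4 -292.9   88.6] yaw -2.8206 gap 85.3 F [ 0.7 -0.5  0.1]
shift [-0.007  0.015  0.538] turn [-0.0007  0.0009 -0.0005]
[  273    69   107   168 14398] ((389.67230224609375, -305.7825927734375), (105.54167175292969, 63.57394027709961), 18.680940628051758)
[ 279  230   95  112 8697] ((482.5062561035156, -274.7406005859375), (98.20244598388672, 64.00772094726562), 18.672208786010742)
```

carry_out(
  steps=[
    [-0.005, 0.015, 0.25, 0, 0, 0, 1],
    [-0.005, 0.015, 0.45, 0, 0, 0, 1],
    [-0.005, 0.015, 0.53, 0, 0, 0, 1],
    [-0.005, 0.015, 0.53, 0, 0, 0, 1],
    [-0.005, 0.015, 0.53, 0, 0, 0, 0.8],
    [-0.005, 0.015, 0.53, 0, 0, 0, 0.5],
    [-0.005, 0.015, 0.53, 0, 0, 0, 0.5],
    [-0.005, 0.015, 0.53, 0, 0, 0, 0.5],
  ],
  grip_force=40,
)

```text
t: 9.05
eef_pos: [434.2, -291.7, 25.5]
eef_rot: [[-0.949, -0.314, 0.002], [-0.314, 0.949, -0.001], [-0.002, -0.001, -1.0]]
ft_force: [0.6, 1.0, 5.4]
finger_gap: 62.9
gripper_force: 43.7
```

carry_out(
  steps=[
    [0, 0, -0.15, 0, 0, 0, 0.5],
    [0, 0, -0.4, 0, 0, 0, 0.5],
    [0, 0, -0.7, 0, 0, 0, 0.5],
    [0, 0, -0.9, 0, 0, 0, 0.5],
    [0, 0, -0.9, 0, 0, 0, 0.5],
    [0, 0, -0.9, 0, 0, 0, 0.5],
  ],
)

```text
t: 9.8
eef_pos: [432.6, -290.6, 131.6]
eef_rot: [[-0.949, -0.314, -0.001], [-0.314, 0.949, 0.001], [0.001, 0.001, -1.0]]
ft_force: [0.8, -0.2, -1.0]
finger_gap: 63.1
gripper_force: 44.4
```

```bash
cat >> h.py <<'E'
def sheet(im,z,m):
    hsv=cv2.cvtColor(im,cv2.COLOR_BGR2HSV); k=((hsv[...,1]<110)&(hsv[...,2]>120)).astype(np.uint8)
    n,l,s,c=cv2.connectedComponentsWithStats(k)
    for i in range(1,n):
        if s[i,4]>2000:
            pts=np.argwhere(l==i)[:,::-1]; W=np.array([at('wrist',u,v,z,m)[:2] for u,v in pts],np.float32)
            print(s[i],cv2.minAreaRect(W))
E
python3 - <<'E'
from h import *
plan([548,-1.5,150],np.pi+.163)
m=manip.camera_model('wrist'); im=manip.camera('wrist'); cv2.imwrite('pics/w6.png',im)
s=manip.get_state(); sheet(im,s['eef_pos'][2]-.4,m)
E
```

```text
t 9.8 pos [ 432.6 -290.6  131.6] yaw -2.8217 gap 63.1 F [ 0.8 -0.2 -1. ]
shift [-1.67   1.985 -0.152] turn [ 0.0005 -0.0004  0.0999]
[  242    51   161   211 27902] ((380.7432556152344, -308.2197570800781), (89.25204467773438, 63.4661979675293), 18.40505599975586)
[ 259  297  128   53 4291] ((460.13189697265625, -281.821533203125), (36.16305160522461, 63.22353744506836), 18.80748176574707)
```

View pics/w6.png

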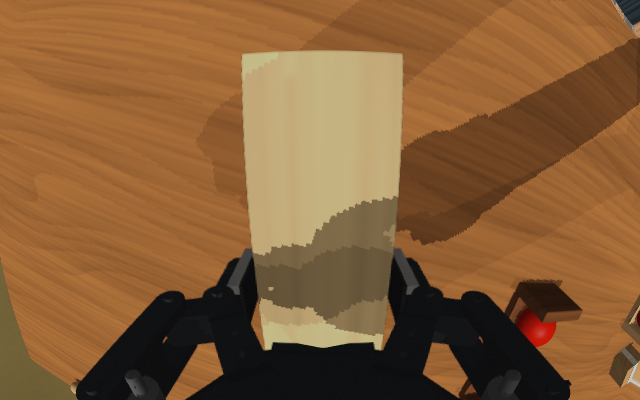

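The wrist view shows the sheet held level and centred between the fingers, its far end at row 51. I'm carrying it over the rack.

carry_out(
  steps=[
    [-0.15, 0.18, -0.05, 0, 0, 0, 0.5],
    [-0.4, 0.48, -0.1, 0, 0, 0, 0.5],
    [-0.65, 0.78, -0.15, 0, 0, 0, 0.5],
    [-0.83, 0.99, -0.15, 0, 0, 0, 0.5],
  ],
)

```text
t: 10.35
eef_pos: [490.5, -144.4, 149.0]
eef_rot: [[-0.949, -0.317, -0.002], [-0.317, 0.949, 0.001], [0.001, 0.001, -1.0]]
ft_force: [-0.0, -0.6, -0.3]
finger_gap: 62.9
gripper_force: 44.4
```

carry_out(
  steps=[
    [-0.25, 0.3, 0, 0, 0, 0.03, 0.5],
    [-0.5, 0.6, 0, 0, 0, 0.06, 0.5],
    [-0.75, 0.85, 0, 0, 0, 0.09, 0.5],
    [-0.83, 0.98, 0, 0, 0, 0.1, 0.5],
    [-0.83, 0.98, 0, 0, 0, 0.1, 0.5],
    [-0.83, 0.98, 0, 0, 0, 0.1, 0.5],
  ],
)

```text
t: 11.1
eef_pos: [546.8, -5.6, 149.0]
eef_rot: [[-0.987, -0.161, -0.002], [-0.161, 0.987, -0.001], [0.003, -0.001, -1.0]]
ft_force: [0.8, -0.5, -1.1]
finger_gap: 62.9
gripper_force: 44.3
```

```bash
python3 - <<'E'
from h import *
m=manip.camera_model('wrist'); im=manip.camera('wrist'); cv2.imwrite('pics/w7.png',im)
s=manip.get_state(); sheet(im,s['eef_pos'][2]-.4,m)
plan([548,-1.5,150],np.pi+.163)
cv2.imwrite('pics/s7.png',manip.camera('side'));cv2.imwrite('pics/t7.png',manip.camera('top'))
E
```

```text
[  242    51   161   212 29002] ((492.97027587890625, -14.833908081054688), (89.18502807617188, 63.19981384277344), 9.317590713500977)
[ 259  298  128   52 4624] ((574.5374755859375, -1.5460014343261719), (35.486671447753906, 62.92293930053711), 9.283541679382324)
t 11.15 pos [547.   -6.1 149.3] yaw -2.9813 gap 62.8 F [ 0.4 -0.1 -0.3]
shift [-0.015  0.036 -0.006] turn [-0.0005 -0.0013 -0.0017]
```

carry_out(
  steps=[
    [-0.008, 0.035, 0.15, 0, 0, 0, 0.5],
    [-0.008, 0.035, 0.35, 0, 0, 0, 0.5],
    [-0.008, 0.035, 0.5, 0, 0, 0, 0.5],
    [-0.008, 0.035, 0.6, 0, 0, 0, 0.5],
    [-0.008, 0.035, 0.65, 0, 0, 0, 0.5],
    [-0.008, 0.035, 0.67, 0, 0, 0, 0.5],
    [-0.008, 0.035, 0.67, 0, 0, 0, 0.5],
  ],
)

```text
t: 12.12
eef_pos: [548.8, 0.2, 70.2]
eef_rot: [[-0.987, -0.162, 0.001], [-0.162, 0.987, 0.0], [-0.001, -0.0, -1.0]]
ft_force: [-0.2, 1.2, -0.9]
finger_gap: 63.0
gripper_force: 44.3
```

carry_out(
  steps=[
    [0, 0, 0.01, 0, 0, 0, 0.5],
    [0, 0, 0.015, 0, 0, 0, 0.5],
    [0, 0, 0.015, 0, 0, 0, 0.5],
  ],
)

```text
t: 12.5
eef_pos: [549.1, 0.3, 69.6]
eef_rot: [[-0.987, -0.162, 0.001], [-0.162, 0.987, 0.001], [-0.002, 0.0, -1.0]]
ft_force: [-2.6, 0.9, 7.0]
finger_gap: 62.7
gripper_force: 45.0
```

```bash
python3 - <<'E'
from h import *
plan([548,-1.5,68],np.pi+.163)
m=manip.camera_model('wrist'); im=manip.camera('wrist'); cv2.imwrite('pics/w8.png',im)
sheet(im,68,m)
a=manip.camera('side')[150:260,250:410]; b=manip.camera('top')[140:240,280:400]
cv2.imwrite('pics/st8.png',np.hstack([cv2.resize(im,(400,250)),cv2.resize(a,(363,250),interpolation=cv2.INTER_CUBIC)]))
E
```

```text
t 12.5 pos [5.491e+02 3.000e-01 6.960e+01] yaw -2.9791 gap 62.7 F [-2.6  0.9  7. ]
shift [ 0.011 -0.013  0.013] turn [ 0.0003  0.001  -0.0003]
[  242    50   161   216 30000] ((496.5408935546875, -8.812305450439453), (92.39236450195312, 63.887977600097656), 9.184778213500977)
[ 259  297  128   53 4815] ((577.9946899414062, 4.619403839111328), (36.453590393066406, 63.77417755126953), 9.268927574157715)
```

View pics/st8.png

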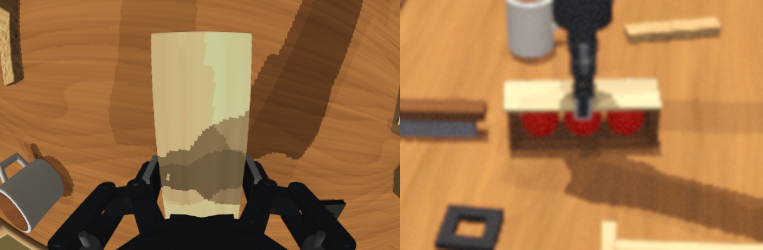

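The side view shows the sheet resting on both end blocks over the three balls. I'm releasing it and will check how well it lines up.

carry_out(
  steps=[
    [0, 0, -0.01, 0, 0, 0, 0.8],
    [0, 0, -0.01, 0, 0, 0, 0.9],
    [0, 0, -0.01, 0, 0, 0, 1],
    [0, 0, -0.01, 0, 0, 0, 1],
    [0, 0, -0.3, 0, 0, 0, 1],
    [0, 0, -0.8, 0, 0, 0, 1],
    [0, 0, -1, 0, 0, 0, 1],
    [0, 0, -1, 0, 0, 0, 1],
  ],
)

```text
t: 13.65
eef_pos: [550.2, 0.3, 190.5]
eef_rot: [[-0.987, -0.162, 0.006], [-0.162, 0.987, 0.001], [-0.006, -0.0, -1.0]]
ft_force: [0.4, 0.1, -0.7]
finger_gap: 85.2
gripper_force: 0.0
```

carry_out(
  steps=[
    [0.3, 0, -0.3, 0, 0, 0, 1],
    [0.5, 0, -0.5, 0, 0, 0, 1],
    [0.5, 0, -0.5, 0, 0, 0, 1],
    [0.5, 0, -0.5, 0, 0, 0, 1],
  ],
)

```text
t: 14.15
eef_pos: [488.5, -9.2, 246.4]
eef_rot: [[-0.987, -0.162, -0.002], [-0.162, 0.987, -0.0], [0.002, 0.0, -1.0]]
ft_force: [0.7, -0.0, 1.0]
finger_gap: 85.5
gripper_force: 0.0
```

```bash
python3 - <<'E'
from h import *
for i in range(3):
    s=manip.get_state(); m=manip.camera_model('wrist'); im=manip.camera('wrist'); print(s['eef_pos'].round(1))
    sheet(im,68,m)
cv2.imwrite('pics/w9.png',im)
x,y=map(int,proj('wrist',[548,0,65],m)); print(x,y)
y0=max(0,y-130); a=cv2.resize(im[y0:y0+260,max(0,x-80):x+80],None,fx=2.3,fy=2.3,interpolation=cv2.INTER_CUBIC)
t=manip.camera('top'); cv2.imwrite('pics/t9.png',t)
b=cv2.resize(t[155:235,300:355],(412,600)); h=min(600,a.shape[0])
print(max(0,x-80),y0)
cv2.imwrite('pics/c9.png',np.hstack([cv2.resize(a,(368,598)),b[:598]]))
E
```

```text
[488.5  -9.2 246.4]
[ 290  146   65  169 9690] ((549.9775390625, -0.03710174560546875), (200.28372192382812, 64.62487030029297), 9.689251899719238)
[488.6  -9.2 246.2]
[ 290  146   65  169 9695] ((549.8656616210938, -0.06656646728515625), (200.1055450439453, 64.68494415283203), 9.651477813720703)
[488.7  -9.2 246.2]
[ 290  146   65  169 9720] ((549.903564453125, -0.0483551025390625), (200.10693359375, 64.61720275878906), 9.669768333435059)
322 237
242 107
```

View pics/c9.png

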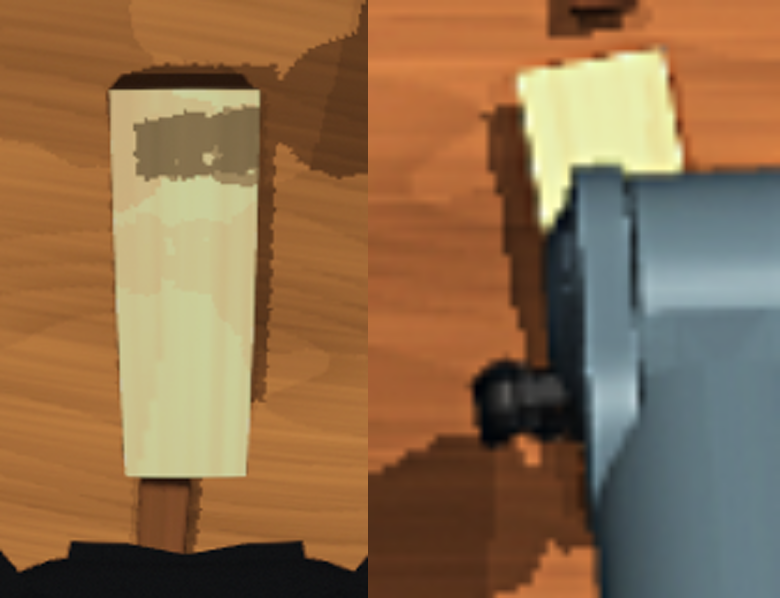

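The crop shows the sheet lying squarely, with a dark sliver of the −x end block symmetric below its near edge, between columns 108 and 256. My viewing allowance is used up, so I'll check the offset numerically.

```bash
python3 - <<'E'
from h import *
im=cv2.imread('pics/w9.png'); g=im.max(2)
for v in range(136,150):
    r=im[v,282:362].astype(int); d=np.where(r[:,2]<75)[0]+282
    print(v,(d.min(),d.max(),len(d)) if len(d) else None, im[v,[300,322,345]].tolist())
m=manip.camera_model('wrist'); print(manip.get_state()['eef_pos'])
e=np.array([np.cos(.165),np.sin(.165)]);n=np.array([-e[1],e[0]])
for c in ([548,-1.6],[549.9,0]):
  for z in (0,60,62,68):
    L=98 if z<63 else 100
    print(c,z,[np.round(proj('wrist',[*(np.array(c)-L*e+k*32*n),z],m),1) for k in(-1,1)])
E
```

```text
136 None [[46, 92, 144], [28, 54, 89], [34, 66, 107]]
137 None [[42, 86, 136], [29, 54, 88], [33, 65, 106]]
138 None [[27, 51, 83], [26, 49, 80], [34, 63, 102]]
139 (np.int64(296), np.int64(347), 52) [[15, 29, 49], [13, 24, 42], [17, 32, 53]]
140 (np.int64(295), np.int64(348), 54) [[12, 23, 41], [13, 24, 41], [13, 23, 40]]
141 (np.int64(294), np.int64(348), 55) [[10, 22, 40], [12, 22, 40], [13, 23, 41]]
142 (np.int64(293), np.int64(349), 57) [[12, 23, 40], [13, 23, 40], [14, 24, 40]]
143 (np.int64(292), np.int64(350), 59) [[14, 24, 41], [13, 23, 41], [13, 23, 40]]
144 (np.int64(291), np.int64(351), 61) [[15, 27, 45], [23, 36, 52], [20, 32, 50]]
145 (np.int64(290), np.int64(351), 24) [[27, 44, 60], [59, 85, 96], [39, 59, 76]]
146 None [[119, 168, 186], [151, 194, 197], [127, 178, 193]]
147 None [[128, 178, 201], [155, 205, 203], [142, 195, 203]]
148 None [[128, 178, 203], [154, 206, 202], [145, 198, 203]]
149 None [[128, 178, 203], [148, 199, 203], [145, 198, 203]]
[488.88078136  -9.26019853 246.58208457]
[548, -1.6] 0 [array([294.2, 138.2]), array([348., 138.])]
[548, -1.6] 60 [array([288.8, 144.5]), array([352.8, 144.3])]
[548, -1.6] 62 [array([288.6, 144.8]), array([353. , 144.6])]
[548, -1.6] 68 [array([287.9, 143.5]), array([353.6, 143.3])]
[549.9, 0] 0 [array([295.3, 139.9]), array([349.1, 139.8])]
[549.9, 0] 60 [array([290.1, 146.6]), array([354. , 146.4])]
[549.9, 0] 62 [array([289.9, 146.9]), array([354.2, 146.7])]
[549.9, 0] 68 [array([289.2, 145.7]), array([354.9, 145.5])]
```

carry_out(
  steps=[
    [0.06, 0.46, 0, 0, 0, 0, 1],
    [0.125, 0.92, 0, 0, 0, 0, 1],
  ],
)

```text
t: 14.6
eef_pos: [456.4, 97.8, 247.3]
eef_rot: [[-0.987, -0.159, -0.0], [-0.159, 0.987, -0.0], [0.0, -0.0, -1.0]]
ft_force: [0.5, 0.4, 0.7]
finger_gap: 85.4
gripper_force: 0.0
```

carry_out(
  steps=[
    [0.06, 0.46, 0, 0, 0, 0, 1],
    [0.125, 0.92, 0, 0, 0, 0, 1],
  ],
)

```text
t: 14.85
eef_pos: [423.1, 205.3, 247.4]
eef_rot: [[-0.987, -0.162, -0.0], [-0.162, 0.987, -0.0], [0.0, -0.0, -1.0]]
ft_force: [0.5, -0.1, -0.2]
finger_gap: 85.1
gripper_force: 0.0
```

carry_out(
  steps=[
    [0.06, 0.46, 0, 0, 0, 0.03, 1],
    [0.125, 0.92, 0, 0, 0, 0.056, 1],
    [0.125, 0.96, 0, 0, 0, 0.056, 1],
    [0.125, 0.96, 0, 0, 0, 0.056, 1],
    [0.125, 0.96, 0, 0, 0, 0.056, 1],
  ],
)

```text
t: 15.48
eef_pos: [391.1, 312.8, 247.4]
eef_rot: [[-0.997, -0.072, -0.0], [-0.072, 0.997, -0.001], [0.001, -0.001, -1.0]]
ft_force: [0.7, 0.6, -0.1]
finger_gap: 85.4
gripper_force: 0.0
```

```bash
python3 - <<'E'
from h import *
plan([391,311,150],np.pi+.077)
m=manip.camera_model('wrist'); im=manip.camera('wrist'); cv2.imwrite('pics/w10.png',im)
import pickle; pickle.dump(m,open('m10.pkl','wb'))
for c,q in reds(im): print(c,q,at('wrist',*c,31,m).round(1))
hsv=cv2.cvtColor(im,cv2.COLOR_BGR2HSV); k=((hsv[...,1]<125)&(hsv[...,2]>110)).astype(np.uint8)
n,l,s,c=cv2.connectedComponentsWithStats(k)
for i in range(1,n):
    if s[i,4]>200: print(s[i],c[i])
print([np.round(proj('wrist',[x,y,z],m),1).tolist() for x,y,z in [(391,311,110),(475,317,110),(307,305,110)]])
for v in range(60,330,15): print(v,''.join('#' if q else '.' for q in k[v,240:410:2]))
E
```

```text
t 15.475 pos [391.1 312.8 247.4] yaw -3.0699 gap 85.4 F [ 0.7  0.6 -0.1]
shift [ 0.001 -0.014  0.811] turn [-0.0009 -0.0004 -0.0034]
[309.6 126.9] [302, 107, 14, 41, 378] [338.9 294.3  31. ]
[340.1 125.7] [335, 108, 13, 37, 309] [335.2 327.2  31. ]
[310.5 181.3] [304, 166, 13, 31, 271] [399.8 299.1  31. ]
[340.5 184.7] [336, 174, 12, 22, 156] [401.3 333.1  31. ]
[312.3 224.3] [305, 207, 13, 36, 335] [451.6 304.3  31. ]
[340.1 225.8] [336, 211, 12, 31, 249] [451.2 337.1  31. ]
[ 602    0   38   97 2779] [621.86469953  48.18711767]
[ 286   84   76  196 4691] [319.20038371 161.10019186]
[  537   103   103   242 13940] [600.98809182 234.8304878 ]
[  61  211   63  119 3110] [ 92.81575563 264.8926045 ]
[295 281  64  12 729] [326.1824417  286.26611797]
[ 357  293   56   46 1396] [384.59527221 315.91833811]
[ 565  293   75  107 1641] [616.39792809 351.12370506]
[  0 331  82  61 879] [ 36.09442548 359.14448237]
[[321.1, 194.7], [321.3, 277.6], [321.0, 96.4]]
60 .....................................................................................
75 ............................................
[... 780 characters left out ...]
...............#####....#########........#............................
225 ...............................##.......########.....................................
240 ........................................########.....................................
255 ........................................########.....................................
270 ........................................########.....................................
285 ............................################################...##....................
300 ..................................................................###########........
315 ............................................................########################.
```

```bash
python3 - <<'E'
from h import *
im=cv2.imread('pics/w10.png'); import pickle; m=pickle.load(open('m10.pkl','rb'))
for v in (90,125,140,230,255,270,286):
    print(v,[int(x) for x in im[v,312:342,1]])
hsv=cv2.cvtColor(im,cv2.COLOR_BGR2HSV); k=((hsv[...,1]<125)&(hsv[...,2]>110))
for v in list(range(84,98))+list(range(278,294)):
    d=np.where(k[v,270:364])[0]+270
    if len(d): print(v,d.min(),d.max(),at('wrist',d.min()-.5,v,112,m).round(1)[:2],at('wrist',d.max()+.5,v,112,m).round(1)[:2])
E
```

```text
90 [192, 191, 192, 191, 189, 191, 195, 197, 196, 193, 188, 184, 182, 181, 181, 180, 182, 184, 185, 185, 184, 184, 185, 185, 191, 192, 192, 194, 196, 195]
125 [20, 24, 28, 59, 110, 168, 184, 193, 197, 196, 194, 191, 190, 188, 186, 186, 185, 184, 183, 181, 172, 153, 125, 58, 16, 17, 16, 16, 15, 13]
140 [19, 19, 21, 37, 84, 166, 179, 190, 196, 196, 194, 191, 189, 188, 187, 186, 185, 184, 182, 181, 174, 155, 129, 70, 14, 15, 14, 16, 14, 13]
230 [23, 23, 26, 26, 31, 33, 134, 163, 179, 189, 192, 191, 191, 190, 189, 188, 187, 190, 192, 194, 191, 175, 158, 102, 23, 16, 17, 16, 14, 16]
255 [75, 73, 72, 71, 70, 68, 85, 160, 189, 194, 202, 203, 202, 200, 199, 198, 196, 194, 193, 195, 194, 181, 165, 108, 66, 66, 67, 68, 68, 70]
270 [71, 70, 71, 74, 76, 76, 76, 152, 182, 187, 201, 202, 201, 200, 199, 197, 196, 193, 192, 192, 187, 173, 157, 97, 69, 69, 69, 70, 70, 69]
286 [200, 200, 200, 200, 198, 197, 198, 197, 196, 198, 203, 202, 199, 194, 189, 187, 186, 186, 189, 191, 191, 190, 189, 188, 187, 186, 188, 189, 190, 190]
84 308 344 [297.4 293.4] [295.2 323.3]
85 288 359 [299.1 277.1] [294.9 335.6]

[... 327 characters left out ...]
.6 276.8] [302.2 338.7]
95 287 360 [307.5 276.8] [303.2 337.1]
96 286 361 [308.3 276.1] [303.9 338. ]
97 286 361 [309.2 276.1] [304.7 338.1]
278 319 333 [474.4 314.2] [473.3 328.7]
279 320 333 [475.4 315.3] [474.5 328.8]
281 296 358 [479.7 292.1] [475.4 353.4]
282 295 358 [480.9 291.1] [476.6 353.6]
283 295 363 [482.1 291.2] [477.6 358.7]
284 295 363 [483.3 291.2] [478.7 358.9]
285 295 358 [484.5 291.2] [480.1 354. ]
286 296 358 [485.6 292.3] [481.3 354.2]
287 296 358 [486.8 292.3] [482.5 354.3]
288 296 358 [488.  292.3] [483.7 354.5]
289 296 358 [489.2 292.4] [484.9 354.6]
290 296 358 [490.4 292.4] [486.1 354.8]
291 296 357 [491.7 292.4] [487.4 353.9]
292 297 330 [492.8 293.5] [490.1 327.2]
```

carry_out(
  steps=[
    [-0.02, 0.02, 0.2, 0, 0, -0.005, 1],
    [-0.02, 0.02, 0.5, 0, 0, -0.005, 1],
    [-0.02, 0.02, 0.7, 0, 0, -0.005, 1],
    [-0.02, 0.02, 0.7, 0, 0, -0.005, 1],
    [-0.02, 0.02, 0.7, 0, 0, -0.005, 1],
  ],
)

```text
t: 16.15
eef_pos: [393.4, 317.1, 164.9]
eef_rot: [[-0.997, -0.081, 0.001], [-0.081, 0.997, 0.001], [-0.001, 0.001, -1.0]]
ft_force: [0.4, 0.8, 0.6]
finger_gap: 85.5
gripper_force: 0.0
```

```bash
python3 - <<'E'
from h import *
plan([393,315.3,101],np.pi+.08)
m=manip.camera_model('wrist'); im=manip.camera('wrist'); cv2.imwrite('pics/w11.png',im)
print(np.round(proj('wrist',[393,315.3,110],m),1),np.round(proj('wrist',[393-98*.9968,315.3-98*.08,112],m),1))
for v in (60,100,150,200,240,270,290): print(v,[int(x) for x in im[v,290:360:2,1]])
p=manip.get_state()['eef_pos']
for x in (-60,-30,0,60): print(np.round(proj('wrist',[p[0]+x,p[1]+x*.08,110],m),1))
E
```

```text
t 16.15 pos [393.4 317.1 164.9] yaw -3.0605 gap 85.5 F [0.4 0.8 0.6]
shift [ 0.006 -0.015  0.533] turn [0.0006 0.0009 0.0007]
[320.2 232.2] [319.8  67.3]
60 [110, 110, 108, 109, 110, 110, 110, 110, 110, 110, 109, 110, 118, 118, 119, 119, 120, 119, 119, 119, 119, 119, 119, 119, 120, 120, 120, 75, 76, 76, 75, 76, 76, 76, 75]
100 [191, 191, 185, 168, 167, 170, 164, 164, 149, 179, 195, 199, 196, 193, 191, 189, 187, 187, 187, 186, 170, 143, 95, 114, 115, 117, 123, 116, 119, 119, 119, 118, 182, 189, 123]
150 [168, 167, 167, 139, 39, 18, 19, 19, 60, 171, 188, 197, 197, 194, 191, 189, 187, 186, 185, 184, 170, 141, 39, 15, 12, 13, 14, 69, 116, 116, 116, 112, 110, 114, 70]
200 [173, 138, 19, 14, 11, 12, 13, 13, 13, 76, 86, 92, 94, 93, 91, 90, 89, 89, 88, 91, 90, 85, 30, 12, 13, 13, 13, 12, 13, 12, 72, 152, 180, 114, 92]
240 [185, 187, 177, 175, 113, 15, 16, 16, 17, 58, 83, 89, 93, 93, 92, 91, 90, 92, 96, 97, 93, 84, 24, 16, 14, 13, 14, 22, 104, 114, 109, 165, 166, 108, 108]
270 [106, 105, 110, 85, 81, 42, 22, 23, 23, 43, 163, 180, 193, 193, 191, 190, 187, 190, 195, 197, 176, 136, 16, 15, 16, 15, 17, 55, 75, 73, 76, 77, 67, 67, 67]
290 [79, 78, 76, 72, 75, 80, 79, 74, 72, 73, 88, 186, 202, 202, 195, 189, 187, 185, 183, 188, 170, 126, 68, 69, 69, 71, 71, 69, 62, 66, 68, 66, 66, 96, 122]
[324.  135.3]
[323.9 186.4]
[323.8 233.3]
[323.6 310.3]
```

carry_out(
  steps=[
    [0.005, -0.015, 0.2, 0, 0, 0, 1],
    [0.005, -0.015, 0.4, 0, 0, 0, 1],
    [0.005, -0.015, 0.5, 0, 0, 0, 1],
    [0.005, -0.015, 0.53, 0, 0, 0, 1],
    [0.005, -0.015, 0.53, 0, 0, 0, 0.6],
    [0.005, -0.015, 0.53, 0, 0, 0, 0.3],
    [0.005, -0.015, 0.53, 0, 0, 0, 0],
    [0.005, -0.015, 0.53, 0, 0, 0, 0],
    [0.005, -0.015, 0.53, 0, 0, 0, 0],
    [0.005, -0.015, 0.53, 0, 0, 0, 0],
  ],
  grip_force=80,
)

```text
t: 17.45
eef_pos: [392.2, 316.0, 100.8]
eef_rot: [[-0.997, -0.083, 0.001], [-0.083, 0.997, 0.001], [-0.001, 0.001, -1.0]]
ft_force: [-0.9, 0.3, 4.6]
finger_gap: 14.8
gripper_force: 79.3
```

```bash
python3 - <<'E'
from h import *
plan([549,-1,250],np.pi+.165)
print(manip.get_state()['gripper_force'])
m=manip.camera_model('wrist'); im=manip.camera('wrist'); cv2.imwrite('pics/w12.png',im)
for v in range(20,90,3): print(v,im[v,[290,305,320,335],1].tolist())
for x in (96,98,100): print(x,np.round(proj('wrist',[393-x*.9968,315.3-x*.08,112],m),1))
E
```

```text
t 17.45 pos [392.2 316.  100.8] yaw -3.0589 gap 14.8 F [-0.9  0.3  4.6]
shift [-1.085 -2.74  -1.244] turn [ 0.0005  0.0005 -0.0524]
79.2887806892395
20 [116, 126, 125, 80]
23 [112, 120, 122, 80]
26 [110, 116, 117, 75]
29 [110, 118, 118, 73]
32 [113, 119, 118, 75]
35 [106, 116, 118, 74]
38 [103, 105, 111, 72]
41 [110, 115, 122, 92]
44 [114, 115, 121, 97]
47 [115, 114, 123, 124]
50 [112, 113, 122, 121]
53 [125, 102, 114, 109]
56 [190, 122, 126, 129]
59 [198, 125, 125, 132]
62 [199, 123, 121, 134]
65 [198, 123, 118, 136]
68 [197, 126, 117, 135]
71 [195, 130, 117, 135]
74 [195, 202, 116, 123]
77 [197, 200, 115, 121]
80 [197, 197, 116, 117]
83 [196, 191, 118, 117]
86 [186, 178, 111, 108]
89 [155, 136, 89, 87]
96 [321.6  55.3]
98 [321.6  49.8]
100 [321.7  44.4]
```

carry_out(
  steps=[
    [0, 0, -0.02, 0, 0, 0, 0],
    [0, 0, -0.06, 0, 0, 0, 0],
    [0, 0, -0.12, 0, 0, 0, 0],
    [0, 0, -0.17, 0, 0, 0, 0],
    [0, 0, -0.2, 0, 0, 0, 0],
    [0, 0, -0.2, 0, 0, 0, 0],
  ],
)

```text
t: 18.25
eef_pos: [392.2, 315.8, 124.8]
eef_rot: [[-0.997, -0.083, 0.001], [-0.083, 0.997, 0.001], [-0.001, 0.001, -1.0]]
ft_force: [-0.6, 0.7, -7.1]
finger_gap: 14.8
gripper_force: 78.1
```

```bash
python3 - <<'E'
from h import *
plan([549,-1,230],np.pi+.165)
s=manip.get_state(); print(s['wrist_torque'],s['gripper_force'])
m=manip.camera_model('wrist'); im=manip.camera('wrist'); cv2.imwrite('pics/w13.png',im)
for c,q in reds(im): print(c,q)
print('before',[ (c.tolist(),q) for c,q in reds(cv2.imread('pics/w12.png'))])
E
```

```text
t 18.25 pos [392.2 315.8 124.8] yaw -3.059 gap 14.8 F [-0.6  0.7 -7.1]
shift [-1.085 -2.738 -0.878] turn [ 0.0004  0.0005 -0.0524]
[-0.02573391  0.00049529  0.03508687] 78.05452108383179
[292.8 142.1] [283, 109, 18, 67, 855]
[351.5 142. ] [344, 110, 20, 65, 847]
[290.5 243. ] [287, 236, 7, 13, 26]
before [([292.9, 141.9], [283, 109, 18, 67, 861]), ([351.7, 142.2], [344, 111, 20, 64, 870]), ([290.6, 242.7], [287, 236, 8, 13, 30]), ([17.7, 277.2], [15, 273, 6, 11, 29]), ([37.9, 319.0], [34, 315, 7, 10, 31]), ([58.9, 355.6], [55, 351, 7, 11, 29])]
```

carry_out(
  steps=[
    [0, 0, -0.05, 0, 0, 0, 0],
    [0, 0, -0.15, 0, 0, 0, 0],
    [-0.01, -0.03, -0.3, 0, 0, 0, 0],
    [-0.04, -0.1, -0.45, 0, 0, 0, 0],
    [-0.08, -0.2, -0.6, 0, 0, 0, 0],
    [-0.14, -0.35, -0.72, 0, 0, 0, 0],
    [-0.21, -0.52, -0.82, 0, 0, 0, 0],
    [-0.28, -0.7, -0.88, 0, 0, 0, 0],
    [-0.36, -0.9, -0.9, 0, 0, 0, 0],
  ],
)

```text
t: 19.42
eef_pos: [444.5, 211.3, 233.8]
eef_rot: [[-0.997, -0.083, 0.002], [-0.083, 0.997, 0.001], [-0.002, 0.001, -1.0]]
ft_force: [0.6, -0.4, -5.7]
finger_gap: 14.6
gripper_force: 78.2
```

carry_out(
  steps=[
    [-0.08, -0.2, 0, 0, 0, -0.005, 0],
    [-0.16, -0.4, 0, 0, 0, -0.01, 0],
    [-0.24, -0.6, 0, 0, 0, -0.015, 0],
    [-0.32, -0.8, 0, 0, 0, -0.02, 0],
    [-0.39, -0.96, 0, 0, 0, -0.025, 0],
  ],
)

```text
t: 20.05
eef_pos: [500.4, 99.2, 233.0]
eef_rot: [[-0.993, -0.121, 0.001], [-0.121, 0.993, 0.0], [-0.001, 0.0, -1.0]]
ft_force: [0.5, 0.2, -6.2]
finger_gap: 14.8
gripper_force: 78.3
```

carry_out(
  steps=[
    [-0.07, -0.18, 0, 0, 0, -0.005, 0],
    [-0.14, -0.35, 0, 0, 0, -0.01, 0],
    [-0.2, -0.5, 0, 0, 0, -0.015, 0],
    [-0.25, -0.62, 0, 0, 0, -0.02, 0],
    [-0.29, -0.72, 0, 0, 0, -0.024, 0],
    [-0.31, -0.78, 0, 0, 0, -0.027, 0],
    [-0.32, -0.8, 0, 0, 0, -0.027, 0],
    [-0.32, -0.8, 0, 0, 0, -0.027, 0],
    [-0.32, -0.8, 0, 0, 0, -0.027, 0],
  ],
)

```text
t: 21.18
eef_pos: [549.6, 10.7, 232.2]
eef_rot: [[-0.986, -0.165, -0.0], [-0.165, 0.986, 0.0], [0.0, 0.001, -1.0]]
ft_force: [-0.3, 0.3, -6.6]
finger_gap: 14.8
gripper_force: 78.1
```

```bash
python3 - <<'E'
from h import *
plan([549,-1,230],np.pi+.165)
m=manip.camera_model('wrist'); im=manip.camera('wrist'); cv2.imwrite('pics/w14.png',im)
for c,q in reds(im): print(c,q)
for c,q in reds(manip.camera('side')): print('side',c,q)
E
```

```text
t 21.175 pos [549.6  10.7 232.2] yaw -2.9761 gap 14.8 F [-0.3  0.3 -6.6]
shift [ 0.021 -0.096  0.018] turn [ 0.0003 -0.0003  0.0003]
[293.  141.7] [283, 109, 19, 67, 860]
[352.  142.1] [344, 112, 20, 61, 849]
[296.8 221.6] [289, 197, 14, 41, 322]
side [308.7 164.8] [301, 157, 16, 16, 202]
side [329.1 164.5] [322, 157, 15, 16, 197]
side [349.3 164.3] [342, 157, 16, 16, 206]
side [348.9 203.3] [341, 199, 16, 10, 127]
side [311.2 203.9] [303, 200, 17, 10, 137]
side [330.1 203.8] [322, 200, 17, 10, 129]
```

carry_out(
  steps=[
    [0.01, -0.03, 0.03, 0, 0, 0, 0],
    [0.02, -0.06, 0.1, 0, 0, 0, 0],
    [0.034, -0.09, 0.2, 0, 0, 0, 0],
    [0.034, -0.09, 0.28, 0, 0, 0, 0],
    [0.034, -0.09, 0.33, 0, 0, 0, 0],
    [0.034, -0.09, 0.35, 0, 0, 0, 0],
    [0.034, -0.09, 0.35, 0, 0, 0, 0],
  ],
)

```text
t: 22.15
eef_pos: [547.7, -1.2, 190.3]
eef_rot: [[-0.986, -0.164, 0.0], [-0.164, 0.986, 0.0], [-0.0, 0.0, -1.0]]
ft_force: [-0.3, 0.2, -6.4]
finger_gap: 14.6
gripper_force: 78.2
```

```bash
python3 - <<'E'
from h import *
from scipy.optimize import brentq
plan([547.3,-.6,168.8],np.pi+.165)
tz=manip.get_state()['eef_pos'][2]-100.8+31
im=manip.camera('side'); cv2.imwrite('pics/s15.png',im)
for c,q in reds(im):
    z=tz if c[1]<192 else 31
    # x on line y=-1+tan(.165)*(x-548.5)
    f=lambda x: proj('side',[x,-1+.1665*(x-548.5),z])[0]-c[0]
    mid=lambda x: proj('side',[x,-1+.1665*(x-548.5),z])[0]-(q[0]+(q[2]-1)/2)
    print(c,q,round(brentq(f,400,700),1),round(brentq(mid,400,700),1))
# edges: columns of pale tote panels/sheet
g=im[...,1].astype(int)
for v in range(120,225,5): print(v,g[v,286:306].tolist(),g[v,354:374].tolist())
E
```

```text
t 22.15 pos [547.7  -1.2 190.3] yaw -2.9768 gap 14.6 F [-0.3  0.2 -6.4]
shift [0.003 0.005 0.179] turn [ 0.      0.0001 -0.0002]
[349.8 174.9] [342, 167, 16, 16, 189] 493.2 494.0
[310.5 175.7] [303, 168, 16, 16, 194] 604.3 604.3
[330.1 175.3] [323, 168, 15, 16, 186] 548.9 549.2
[348.9 203.3] [341, 199, 16, 10, 130] 492.6 493.7
[311.2 203.9] [303, 200, 17, 10, 136] 604.1 604.7
[330.1 203.8] [322, 200, 17, 10, 130] 548.2 548.5
120 [152, 156, 156, 156, 155, 157, 158, 159, 158, 157, 157, 155, 154, 153, 151, 149, 151, 148, 151, 151] [153, 150, 151, 152, 152, 155, 154, 153, 149, 148, 152, 152, 151, 150, 148, 150, 151, 152, 149, 151]
125 [158, 156, 157, 154, 155, 158, 158, 157, 155, 158, 156, 152, 153, 153, 150, 148, 149, 147, 150, 149] [150, 151, 149, 150, 151, 149, 153, 154, 153, 155, 152, 154, 152, 148, 149, 147, 148, 149, 150, 153]
130 [155, 157, 158, 158, 156, 155, 153, 158, 154, 153, 153, 150, 150, 149, 146, 145, 146, 148, 150, 150] [156, 159, 157, 154, 154, 151, 153, 151, 152, 154, 155, 155, 153, 149, 145, 146, 148, 150, 151, 153]
135 [160, 159, 158, 158, 159, 158, 157, 155, 152, 152
[... 2840 characters left out ...]
 142, 107, 66, 51, 48, 43, 45, 45, 28, 25] [18, 23, 37, 44, 45, 36, 46, 50, 46, 67, 106, 128, 137, 146, 146, 149, 150, 152, 152, 154]
210 [91, 95, 105, 132, 143, 147, 145, 149, 145, 146, 141, 116, 74, 51, 45, 48, 41, 49, 46, 49] [49, 52, 45, 52, 51, 41, 47, 47, 42, 54, 72, 102, 135, 147, 150, 151, 151, 154, 154, 154]
215 [153, 150, 148, 145, 148, 151, 149, 148, 147, 152, 149, 134, 92, 65, 60, 61, 59, 62, 60, 64] [71, 70, 70, 72, 72, 71, 75, 74, 78, 85, 91, 96, 110, 136, 147, 151, 150, 152, 155, 153]
220 [155, 151, 150, 154, 155, 150, 150, 153, 151, 148, 143, 140, 131, 107, 93, 88, 89, 89, 89, 83] [130, 133, 125, 122, 135, 141, 136, 122, 106, 98, 97, 93, 97, 112, 135, 150, 152, 153, 152, 152]
```

carry_out(
  steps=[
    [0, 0.003, 0.02, 0, 0, 0, 0],
    [0, 0.003, 0.06, 0, 0, 0, 0],
    [0, 0.003, 0.1, 0, 0, 0, 0],
    [0, 0.003, 0.13, 0, 0, 0, 0],
    [0, 0.003, 0.15, 0, 0, 0, 0],
    [0, 0.003, 0.16, 0, 0, 0, 0],
    [0, 0.003, 0.165, 0, 0, 0, 0],
    [0, 0.003, 0.17, 0, 0, 0, 0],
    [0, 0.003, 0.17, 0, 0, 0, 0],
  ],
)

```text
t: 23.32
eef_pos: [547.6, -1.0, 169.9]
eef_rot: [[-0.987, -0.164, 0.0], [-0.164, 0.987, 0.0], [-0.0, 0.0, -1.0]]
ft_force: [-0.4, 0.2, -5.8]
finger_gap: 14.3
gripper_force: 78.3
```

carry_out(
  steps=[
    [0, 0, 0.003, 0, 0, 0, 0],
    [0, 0, 0.006, 0, 0, 0, 0],
    [0, 0, 0.006, 0, 0, 0, 0],
  ],
)

```text
t: 23.7
eef_pos: [547.5, -1.1, 169.1]
eef_rot: [[-0.987, -0.164, -0.0], [-0.164, 0.987, -0.0], [0.0, 0.0, -1.0]]
ft_force: [-0.1, -0.0, -5.7]
finger_gap: 14.8
gripper_force: 78.3
```

Not in contact yet, so I'm continuing down in small steps.

carry_out(
  steps=[
    [0, 0, 0.003, 0, 0, 0, 0],
    [0, 0, 0.006, 0, 0, 0, 0],
    [0, 0, 0.009, 0, 0, 0, 0],
    [0, 0, 0.009, 0, 0, 0, 0],
  ],
)

```text
t: 24.2
eef_pos: [547.6, -1.0, 168.9]
eef_rot: [[-0.987, -0.164, 0.0], [-0.164, 0.987, 0.0], [-0.0, 0.0, -1.0]]
ft_force: [-4.6, 0.9, 1.9]
finger_gap: 14.6
gripper_force: 79.4
```

carry_out(
  steps=[
    [0, 0, 0, 0, 0, 0, 0.25],
    [0, 0, 0, 0, 0, 0, 0.4],
    [0, 0, 0, 0, 0, 0, 0.6],
    [0, 0, 0, 0, 0, 0, 0.6],
    [0, 0, -0.2, 0, 0, 0, 0.6],
    [0, 0, -0.6, 0, 0, 0, 0.6],
    [0, 0, -1, 0, 0, 0, 0.6],
    [0, 0, -1, 0, 0, 0, 0.6],
  ],
  grip_force=20,
)

```text
t: 25.2
eef_pos: [550.9, -1.1, 293.4]
eef_rot: [[-0.986, -0.163, 0.011], [-0.163, 0.987, 0.001], [-0.011, -0.0, -1.0]]
ft_force: [-0.7, 0.2, 0.1]
finger_gap: 51.0
gripper_force: 0.0
```

```bash
python3 - <<'E'
from h import *
from scipy.optimize import brentq
plan([547.3,-.6,288],np.pi+.165)
im=manip.camera('side'); cv2.imwrite('pics/s16.png',im)
for c,q in reds(im):
    z=99 if c[1]<195 else 31
    f=lambda x: proj('side',[x,-1+.1665*(x-548.5),z])[0]-c[0]
    print(c,q,round(brentq(f,400,700),1))
m=manip.camera_model('wrist'); w=manip.camera('wrist'); cv2.imwrite('pics/w16.png',w)
for c,q in reds(w): print(c,q,at('wrist',*c,99,m).round(1))
hsv=cv2.cvtColor(w,cv2.COLOR_BGR2HSV); k=((hsv[...,1]<125)&(hsv[...,2]>110))
for v in range(40,300,8):
    d=np.where(k[v,250:400])[0]+250
    if len(d): print(v,d.min(),d.max(),at('wrist',d.min()-.5,v,180,m).round(1)[:2],at('wrist',d.max()+.5,v,180,m).round(1)[:2])
E
```

```text
t 25.2 pos [550.9  -1.1 293.4] yaw -2.9774 gap 51.0 F [-0.7  0.2  0.1]
shift [0.029 0.009 0.044] turn [-0.0003  0.0069 -0.0005]
[310.5 182. ] [303, 175, 16, 15, 187] 604.8
[330.1 181.8] [323, 174, 15, 16, 188] 548.8
[349.5 181.4] [342, 174, 16, 15, 185] 493.2
[348.9 203.2] [341, 199, 16, 10, 129] 492.6
[311.2 203.9] [303, 200, 17, 10, 136] 604.1
[330.1 203.7] [322, 200, 17, 10, 129] 548.2
[306.  124.6] [298, 104, 15, 43, 412] [496.2 -27.   99. ]
[339.4 124.6] [334, 105, 14, 40, 405] [490.8   6.   99. ]
[307.  178.7] [300, 158, 13, 42, 405] [551.5 -17.5  99. ]
[338.8 187.5] [333, 178, 14, 22, 192] [555.5  16.8  99. ]
[307.7 229.4] [301, 211, 13, 38, 335] [608.   -8.3  99. ]
[337.6 231.4] [333, 215, 13, 34, 301] [605.   24.5  99. ]
80 280 365 [459.6 -48.3] [449.4  14.1]
88 280 365 [465.6 -47.3] [455.3  15.1]
96 313 331 [468.  -22.3] [465.8  -8.6]
104 293 353 [476.1 -35.9] [468.8   8.4]
112 293 353 [482.1 -35. ] [474.7   9.5]
120 293 352 [488.  -34.1] [480.8   9.8]
128 293 353 [493.9 -33.2] [486.6  11.6]
136 293 353 [499.9 -32.4] [492.5  12.7]
144 294 352 [505.8 -30.7] [498.6  13. ]
152 294 351 [511.9 -29.8] [504.8  13.4]
160 294 349 [518. -29.] [511.1  13. ]
168 294 351 [524.2 -28.1] [517.   15.7]
176 295 351 [530.3 -26.4] [523.1  16.8]
184 295 352 [536.6 -25.6] [529.3  18.8]
192 295 351 [543.  -24.7] [535.8  19.2]
200 295 351 [549.5 -23.8] [542.2  20.5]
208 295 336 [556.1 -22.9] [550.7  10. ]
216 296 350 [562.8 -21.2] [555.6  22.3]
224 296 350 [569.6 -20.3] [562.4  23.6]
232 296 350 [576.7 -19.3] [569.3  25. ]
240 297 344 [583.7 -17.6] [577.2  21.5]
248 315 331 [588.5  -1.8] [586.2  12.2]
256 314 331 [596.2  -1.5] [593.7  13.5]
264 314 331 [ 6.039e+02 -3.000e-01] [601.4  14.9]
272 315 331 [611.8   1.8] [609.4  16.3]
280 315 331 [620.   3.] [617.6  17.8]
288 314 331 [628.6   3.5] [626.   19.3]
296 289 357 [641.6 -17.6] [631.4  44.3]
```

```bash
python3 - <<'E'
from plant import manip
print(manip.sign_off())
E
```

```text
the job is handed in; nothing more can be done
None
```

The job is handed in: the loose ball sits in the rack's empty seat, the sheet is on the rack, and the tote with its three balls stands on the sheet. Measured from the camera images, sheet and tote are within about 2 mm of the rack's centre; the arm touched none of the bystanders and stood clear at about 25 s.

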